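# Pump up the bench air duster

## Robot

A 6-joint arm with a two-finger parallel gripper is mounted at the origin on the work surface. World frame = base frame: x ahead of the robot, y to its left, z up, the work surface at z = 0. Lengths are in mm, angles in degrees, forces in N, time in s.
With the tool pointing down it reaches from about 350 to 850 mm from the base axis. Payload 8.1 kg.
Tool frame: the origin (TCP) lies midway between the tips of the shut fingers; the grasp point (between the pads) lies 19 mm behind it (hold_point_z is the distance from the TCP to the grasp point, in mm); z points along the fingers, y is the direction in which the jaws open and shut (so a half turn about z gives the same grasp; the last joint's range is limited). The gripper opens to 85 mm and grips with 20 to 120 N. Pads are 22 mm wide; open, the fingers measure 114 mm over their backs; the gripper's body (76 mm by 85 mm) begins 54 mm behind the grasp point. The pads swing forward as they close: fully open they stand 13 mm farther back than shut.
Start: joints at [68.961, 7.471, 85.268, -0, 87.261, -4.893], TCP at [166.829, 576.345, 231.292] pointing down, gripper open.
Joint ranges: [-169.43, 169.43], [-51.17, 129.36], [1.28, 143.12], [-76.62, 256.62], [0, 156.53], [-152.29, 152.29]. Speed limits (degrees/s): [136.94, 136.94, 159.86, 180, 180, 180].

## Interface

Orientations are given as [roll, pitch, yaw] about the fixed x, y, z axes, in that order (R = Rz(yaw) Ry(pitch) Rx(roll)).
In Python, from bench import sense, snapshot, camera_params, hand_in, hold_point_z gives the robot as it stands.
- The arm moves only by the tool servo_tool, never from a script. Its argument "motion" is a list of rows, each a list of 7 numbers: the finger opening in mm, from 0 to 85.4, then the shift along the tool's x, y, z in mm, then the turn, a rotation vector about the tool's x, y, z in rad. A call has 1 to 10 rows; each row shifts and turns the pose as measured when the row begins, along the tool's axes as they then stand; what a row does not reach is not made up. A row lasts 1/10 s, in which the tool goes at most 50 mm and 8.59 degrees, less where a joint would pass 70% of its speed; a pose out of reach is approached as far as the arm can. A call with a gripper value outside its range is refused whole. The fingers move at their own pace and stop on an object; "force" is the grip in N (left out, the last holds). Time passes only in rows, so rows that do not move let the fingers close. It gives the time, the measured TCP pose, the force and the opening at its end, in the units of the state.
- sense(): the state, without advancing time (a new reading comes with each control period).
- snapshot(name): name is "scene" or "top" or "wrist"; returns the picture (420x560x3 uint8, blue, green, red); there is no depth.
- camera_params(name): a dict with "fx", "fy", "cx", "cy" (pixels), "R" (3x3) and "t" (3): a world point X has camera coordinates R X + t; the wrist camera has in their place "tool_from_camera" (4x4, takes a point from camera to tool coordinates, whose origin is the TCP and whose axes are the flange's). Camera axes: x right, y down, z forward; pixel columns grow to the right and rows downward; lengths in mm; the calibration is good to about 2 mm. A picture is of the moment at which its call begins: read the wrist's pose just before it. camera_params takes no time and is no camera call.
- hand_in(): hands the job in, once; it reports no verdict.
The state is a dict: "time": time; "joint_pos": joint angles; "qd": joint speeds; "joint_efforts": joint torques, N m; "tool_pos": TCP position; "tcp_rot": TCP orientation; "ft_force": force on the tool from outside, world axes, zero at the start; "wrist_torque": the same for the moment, N m; "finger_gap": finger opening in mm.
Only numpy, scipy, OpenCV 4.12 (cv2) and the standard library are available. Lean on these libraries where they do the work, as an engineer would, in place of code of your own. Each camera call takes 0.05 s, during which the arm holds its last target. There are 200 camera calls.

## Task

Pump up the air duster on the electronics bench: push the plunger on top of the metal canister down and let it spring back up, stroke after full stroke, until the pressure pin on the canister's shoulder has popped fully out, then leave the plunger up. Do not touch the pin itself, do not lift, tip or shift the canister, and leave the other things on the bench where they are.

Things in the scene. Friction and masses are not known exactly. Their poses are not given: they have to be found in the camera images.
- duster: air duster: upright round bare-aluminium canister, 112 mm wide, 1.2-2.3 kg, loose on the bench. Shoulder at 122-144 mm height, then a ribbed black cap 56 mm wide up to 170 mm, plunger above. Origin: centre of underside, z up. The pressure pin's brass boss is on the shoulder at local +x; the outlet (valve block, thumb lever, bent nozzle out to 132 mm from the axis, all below 180 mm) at local -x
- plunger_top (a point): centre of the top face of the plunger's black mushroom button on the canister's axis: 48 mm wide (the nearly flat middle 24 mm), 16 mm thick, top 222 mm above the bench when up. The point moves down with the plunger
- plunger (a joint): plunger travel: 0 = up, 0.025 m = hard stop at the bottom. Spring: about 4 N at the top to 13 N at the bottom; it comes back up when let go. A full stroke (0.021 m or more, then back to under 0.003 m) adds one measure of air, short strokes less or none. The air is kept between strokes; once the pin is fully out, more strokes change nothing
- pin_travel (a joint): how far the pressure pin stands out: 0 = in, 0.016 m = fully out (0.013 m or more counts). It starts in, does not stir while the pressure is low, and pops out in steps of 4 to 9 mm over the last two or three strokes; 4 to 7 full strokes are needed in all, depending on the air already in the canister. It stays put between strokes
- pressure_pin: flat steel head of the pressure pin, 14 mm wide, 4 mm thick, on an 8 mm stem over the brass boss, 43.5 mm from the canister's axis at the canister's local +x. Origin: centre of the head's underside, 151 mm above the bench when in, 167 mm when out; z up. Not to be touched
- solvent_bottle: bystander: white plastic push-top solvent bottle with a steel dish, 76 mm across, 156 mm tall, upright. Origin: centre of its underside
- tip_cleaner: bystander: dark steel cup of brass wool, 72 mm across, 45 mm tall. Origin: centre of its underside
- solder_spool: bystander: spool of solder standing on its flange, 62 mm across, 50 mm tall. Origin: centre of its underside
- multimeter: bystander: grey hand multimeter lying on its back, 150 x 76 mm, 45 mm tall with its dial. Origin: centre of its underside, long side along its x
- breadboard: bystander: white solderless breadboard with chips and short wires, 165 x 55 mm, 20 mm tall. Origin: centre of its underside, long side along its x
- board_holder: bystander: low circuit-board holder with a green board, 78 x 112 mm, 41 mm tall. Origin: centre of its underside
- side_cutters: bystander: small side cutters with black grips lying flat, 117 x 56 mm, 14 mm tall. Origin: near the middle, on the bench, jaws to its +x

How it is judged (in metres and radians):
On the way, in this order (a step that is already met when the one before it is completed fails the run):
1. the plunger is pushed well down (value of joint plunger above 0.016 m), for 0.02 s.
2. the plunger is let spring back up (value of joint plunger below 0.004 m), for 0.02 s.
3. the plunger is pushed down again (value of joint plunger above 0.016 m), for 0.02 s.
4. the pressure pin has popped out (value of joint pin_travel above 0.013 m), for 0.1 s.
At the end, for the whole second after the job is handed in: the pressure pin stands at least 13 mm out of its 16 mm, the plunger is back up (within 3 mm), and the canister stands upright and at rest within 25 mm of where it was (value of joint pin_travel above 0.013 m and value of joint plunger below 0.003 m and angle between duster's own z axis and vertical below 0.05 rad and height (world z) of duster below 0.004 m and distance of duster from where it was at the start of the episode below 0.025 m and linear speed of duster below 0.02 m/s); the robot touches nothing.
It fails at once if the pressure pin is touched (over 1 N) (contact force between any of the arm, the fingers and pressure_pin above 1 N).
It fails at once if the canister is lifted, tipped or shifted by more than 25 mm (height (world z) of duster above 0.008 m or angle between duster's own z axis and vertical above 0.15 rad or distance of duster from where it was at the start of the episode above 0.025 m).
It fails at once if another thing on the bench is shifted by more than 20 mm (distance of any of solvent_bottle, tip_cleaner, solder_spool, multimeter, breadboard, board_holder, side_cutters from where it was at the start of the episode above 0.02 m).
It also fails if it takes over 53 s, if anything falls off the work surface, if the arm or the gripper's body presses on something with over 40 N, if the wrist force passes 120 N, or if a joint passes its speed limit or range.

## Working session

There is one attempt and no reset: what is moved stays moved. The work goes in short steps, Python scripts to look and compute and a tool call to move; the robot and the scene stay as the last step left them, time stands still between calls to the robot, and variables do not carry over. Pictures are saved under pics/ and viewed, about 8 in all and at most 12, crops included, and the job is handed in when it is done.

Besides the shell and the picture viewer there is one more tool, called after "Emit:" as name(argument=value, ...) on one line, values as JSON. servo_tool: Moves the arm, as the interface text tells. Its arguments: {"type":"object","properties":{"motion":{"type":"array"},"force":{"type":"number"}},"required":["motion"]}

```bash
mkdir -p pics
python3 - <<'E'
from bench import *
import cv2
s=sense();print(s)
for n in("scene","top"):
    cv2.imwrite(f"pics/{n}0.png",snapshot(n)); p=camera_params(n); print(n,p)
print(hold_point_z)
E
```

```text
{'time': 0.0, 'joint_pos': array([ 6.89621802e+01,  7.51485839e+00,  8.53290698e+01, -8.36956994e-04,
        8.72612814e+01, -4.89267624e+00]), 'qd': array([ 0.03715963,  0.00166627, -0.07290719, -0.00170574,  0.05100072,
       -0.03938567]), 'joint_efforts': array([-1.60912678e-04, -5.69431615e+01, -5.00527024e+01, -4.90338334e-04,
        1.52185414e-02,  2.67222669e-05]), 'tool_pos': array([166.6261867 , 575.830987  , 230.24903926]), 'tcp_rot': array([-1.79895102e+02, -8.14039489e-03,  1.63854890e+02]), 'ft_force': array([-0.31048435,  0.14944496,  0.39288226]), 'wrist_torque': array([-0.00015152, -0.038928  ,  0.00707351]), 'finger_gap': 85.68586817500652}
scene {'fx': 386.39135871623046, 'fy': 386.39135871623046, 'cx': 282.5994232967941, 'cy': 207.5530543651364, 'R': array([[-8.88901714e-01,  4.58097955e-01,  7.18658896e-05],
       [ 3.72673165e-01,  7.23233089e-01, -5.81419480e-01],
       [-2.66399051e-01, -5.16797990e-01, -8.13603947e-01]]), 't': array([ 511.59337798, -153.27704905, 1477.62169302])}
top {'fx': 474.41924921918513, 'fy': 474.41924921918513, 'cx': 280.49999283958067, 'cy': 203.64008708928182, 'R': array([[ 0.0303251 , -0.99951461, -0.00713631],
       [-0.99821975, -0.02991742, -0.0515972 ],
       [ 0.05135866,  0.0086883 , -0.99864248]]), 't': array([   8.87741025,  568.09619374, 1532.99742863])}
18.700000000000003
```

View pics/scene0.png

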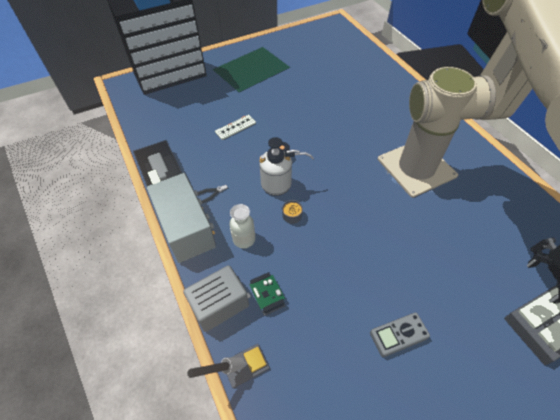

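View pics/top0.png

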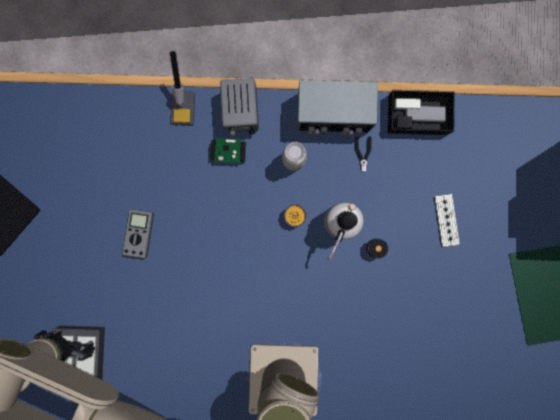

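```bash
cat > h.py <<'E'
import numpy as np
from bench import camera_params
def ray(n,u,v):
    p=camera_params(n);R=np.array(p['R']);t=np.array(p['t'])
    d=R.T@np.array([(u-p['cx'])/p['fx'],(v-p['cy'])/p['fy'],1]);return -R.T@t,d
def plane(n,u,v,z):
    c,d=ray(n,u,v);return c+d*(z-c[2])/d[2]
def tri(a,b):
    (c1,d1),(c2,d2)=ray(*a),ray(*b)
    s=np.linalg.lstsq(np.c_[d1,-d2],c2-c1,rcond=None)[0]
    p,q=c1+s[0]*d1,c2+s[1]*d2;return (p+q)/2,np.linalg.norm(p-q)
def proj(n,X):
    p=camera_params(n);c=np.array(p['R'])@X+p['t'];return p['fx']*c[0]/c[2]+p['cx'],p['fy']*c[1]/c[2]+p['cy']
E
python3 - <<'E'
import cv2,numpy as np
a=cv2.imread('pics/top0.png')[180:270,300:400];b=cv2.imread('pics/scene0.png')[125:215,235:335]
f=lambda i:cv2.resize(i,(400,360),interpolation=cv2.INTER_CUBIC)
cv2.imwrite('pics/c1.png',np.hstack([f(a),f(b)]))
from h import *
for n,f_,(x0,y0,x1,y1) in(('top','top0',(330,205,362,235)),('scene','scene0',(262,132,292,168))):
    g=cv2.cvtColor(cv2.imread(f'pics/{f_}.png'),cv2.COLOR_BGR2HSV)[y0:y1,x0:x1,2]
    k,l,s,c=cv2.connectedComponentsWithStats((g<60).astype('uint8'))
    for i in range(1,k):
        if s[i,4]>15: print(n,s[i][:4]+[x0,y0,0,0],s[i,4],c[i]+[x0,y0])
E
```

```text
top [337 212  20  23] 287 [345.75261324 221.18815331]
scene [270 156  13   7] 35 [276.51428571 159.54285714]
```

View pics/c1.png

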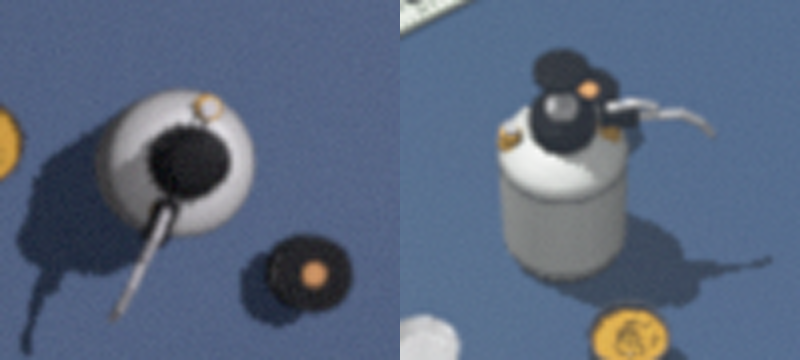

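Run:
```python
from h import *
S=(235+(562-400)/4,125+69/4)
for z in(214,222):
    print('scene',z,plane('scene',*S,z)); print('top',z,plane('top',347.3,220.7,z))
print('tri',tri(('scene',*S),('top',347.3,220.7)))
A=plane('top',347.3,220.7,218); P=plane('top',300+208/4,180+107/4,152); print('pin',P,P-A,np.linalg.norm((P-A)[:2]))
print('spool',plane('top',300+315/4,180+273/4,50),'cleaner',plane('top',294,216,45),'bottle',plane('top',294,155,156))
# canister silhouette check: shoulder rim centre in top
print('body',plane('top',300+176/4,180+162/4,122))
for z in(222,170,122,0): print(z,[np.round(proj(n,np.array([A[0],A[1],z])),1) for n in('top','scene')])
```

```text
scene 214 [ 512.07125428 -173.58697965  214.        ]
top 214 [ 514.60944701 -166.40345629  214.        ]
scene 222 [ 515.57225595 -166.34627309  222.        ]
top 222 [ 514.45181994 -165.3400709   222.        ]
tri (array([ 515.07888237, -165.68843915,  222.25194541]), np.float64(1.4715273042753094))
pin [ 557.62814988 -187.6208225   152.        ] [ 43.0975164 -21.7490589 -66.       ] 48.27439780322752
spool [ 433.64430708 -289.69664822   50.        ] cleaner [527.79915003 -18.55791936  45.        ] bottle [706.54462629 -11.03470015 156.        ]
body [ 516.72561592 -168.64247622  122.        ]
222 [array([347.5, 220.7]), array([275.9, 142.2])]
170 [array([345.1, 221. ]), array([276.1, 153.5])]
122 [array([343.1, 221.2]), array([276.3, 163.2])]
0 [array([338.4, 221.7]), array([276.7, 185.5])]
```

Emit:
servo_tool(motion=[[0, 0, 0, -45, 0, 0, 0], [0, -20, -23, -30, 0, 0, 0], [0, -32, -36, 0, 0, 0, 0], [0, -32, -36, 0, 0, 0, 0], [0, -32, -36, 0, 0, 0, 0], [0, -32, -36, 0, 0, 0, 0], [0, -32, -36, 0, 0, 0, 0], [0, -32, -36, 0, 0, 0, 0], [0, -32, -36, 0, 0, 0, 0], [0, -32, -36, 0, 0, 0, 0]], force=40)

```text
time: 1.1
tool_pos: [346.9, 189.8, 304.1]
tcp_rot: [-179.4, -0.0, 164.5]
ft_force: [1.2, 0.9, -0.1]
finger_gap: 0.1
```

```bash
cat > rel.py <<'E'
import sys,numpy as np
from bench import sense
from scipy.spatial.transform import Rotation as Ro
s=sense();R=Ro.from_euler('xyz',s['tcp_rot'],degrees=True)
print(s['time'],s['tool_pos'],s['tcp_rot'],s['ft_force'],s['finger_gap'])
print('to go (tool)',R.inv().apply(np.array([515.3,-166,float(sys.argv[1])])-s['tool_pos']))
down=Ro.from_euler('xyz',[180,0,s['tcp_rot'][2]],degrees=True);print('rotvec to vertical',(R.inv()*down).as_rotvec())
E
python3 rel.py 260
```

```text
1.1 [346.87757391 189.76973191 304.09895409] [-1.79410850e+02 -4.53253386e-02  1.64480600e+02] [ 1.19224576  0.88630669 -0.08312076] 0.057543063072326255
to go (tool) [-257.50793264 -297.26736323   46.95437036]
rotvec to vertical [-1.02826034e-02 -7.91069423e-04  4.06716262e-06]
```

Emit:
servo_tool(motion=[[0, -31, -36, 0, -0.01, 0, 0], [0, -31, -36, 0, 0, 0, 0], [0, -31, -36, 0, 0, 0, 0], [0, -31, -36, 0, 0, 0, 0], [0, -31, -36, 0, 0, 0, 0], [0, -31, -36, 0, 0, 0, 0], [0, -31, -36, 0, 0, 0, 0], [0, -20, -22, 0, 0, 0, 0], [0, -10, -12, 0, 0, 0, 0], [0, 0, 0, 0, 0, 0, 0]])

```text
time: 2.1
tool_pos: [510.4, -174.1, 299.8]
tcp_rot: [180.0, -0.2, 164.0]
ft_force: [-0.6, 0.1, -0.2]
finger_gap: -0.1
```

```bash
python3 rel.py 240
```

```text
2.1 [ 510.37437566 -174.07164859  299.7960417 ] [179.95992394  -0.23128642 164.0121262 ] [-0.62232339  0.11992129 -0.2158346 ] -0.07671385388982165
to go (tool) [-2.75325368  9.07430158 59.79177648]
rotvec to vertical [ 6.99458241e-04 -4.03670942e-03 -1.41175681e-06]
```

Emit:
servo_tool(motion=[[0, -3, 9, 20, 0, -0.004, 0], [0, 0, 0, 20, 0, 0, 0], [0, 0, 0, 18, 0, 0, 0], [0, 0, 0, 0, 0, 0, 0]])

```text
time: 2.5
tool_pos: [514.8, -164.1, 239.3]
tcp_rot: [179.9, -0.1, 164.0]
ft_force: [-0.6, -0.4, -1.5]
finger_gap: -0.2
```

```bash
python3 rel.py 222
python3 - <<'E'
from bench import *
import cv2,numpy as np
a=snapshot('top')[180:270,300:400];b=snapshot('scene')[105:195,225:325];w=snapshot('wrist')
f=lambda i:cv2.resize(i,(400,300),interpolation=cv2.INTER_CUBIC)
cv2.imwrite('pics/c2.png',np.vstack([np.hstack([f(a),f(b)]),np.hstack([f(w),f(w)*0])]))
E
```

```text
2.5 [ 514.80882111 -164.06664053  239.32561875] [ 1.79893589e+02 -1.04182607e-01  1.63976781e+02] [-0.55490689 -0.38664827 -1.45703859] -0.24213990006641647
to go (tool) [-1.03725773 -1.75484082 17.32053205]
rotvec to vertical [ 1.85722271e-03 -1.81832900e-03 -1.68852190e-06]
```

View pics/c2.png

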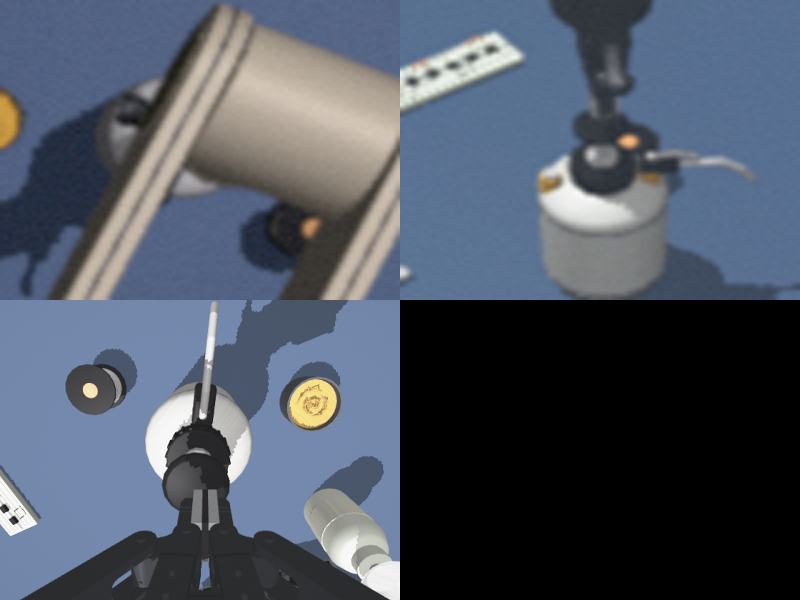

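Run:
```python
from bench import *
import numpy as np
p=camera_params('wrist');T=np.array(p['tool_from_camera']);print(T.round(2),p['cx'],p['cy'])
def pt(u,v,z):
    d=T[:3,:3]@[(u-p['cx'])/p['fx'],(v-p['cy'])/p['fy'],1];return T[:3,3]+d*(z-T[2,3])/d[2]
# button edges left/right at its rim, ~8 mm below top
for u,v in((163,487),(230,487),(196.5,487)): print(pt(u*1.4,(v-300)*1.4,23))
c=np.linalg.inv(T)@[0,0,0,1];print('tcp px in view',(p['fx']*c[0]/c[2]+p['cx'])/1.4,(p['fy']*c[1]/c[2]+p['cy'])/1.4+300)
```

```text
[[   0.     -0.95   -0.32   81.2 ]
 [   1.      0.     -0.      0.91]
 [   0.     -0.32    0.95 -143.65]
 [   0.      0.      0.      1.  ]] 286.78736326344887 209.83998021430824
[ -1.75226344 -28.38402538  23.        ]
[-1.72905194 18.27830186 23.        ]
[-1.74065623 -5.04993687 23.        ]
tcp px in view 203.56615875487003 501.3421199151661
```

Emit:
servo_tool(motion=[[0, -1.5, -3.5, 8, 0.002, -0.002, 0], [0, 0, 0, 10, 0, 0, 0], [0, 0, 0, 8, 0, 0, 0], [0, 0, 0, 6, 0, 0, 0], [0, 0, 0, 4, 0, 0, 0]])

```text
time: 3.15
tool_pos: [519.7, -169.9, 210.6]
tcp_rot: [-179.9, 0.8, 164.0]
ft_force: [-3.2, 2.3, 8.7]
finger_gap: 0.3
```

```bash
python3 rel.py 199
```

```text
3.15 [ 519.6515953  -169.94772712  210.63723941] [-179.8842271     0.82653807  163.98610212] [-3.19890314  2.26497534  8.65708306] 0.2699071716049304
to go (tool) [ 5.43911458  2.61741097 11.55471611]
rotvec to vertical [-2.02058318e-03  1.44258058e-02 -1.45745280e-05]
```

Emit:
servo_tool(motion=[[0, 0, 0, -16, 0, 0, 0], [0, 3, 1, -2, 0, 0.014, 0], [0, 0, 0, 0, 0, 0, 0]])

```text
time: 3.45
tool_pos: [516.5, -168.0, 229.4]
tcp_rot: [-179.9, -0.1, 164.0]
ft_force: [-0.7, -0.9, 0.2]
finger_gap: -0.0
```

```bash
python3 rel.py 222
```

```text
3.45 [ 516.47855634 -167.98752382  229.3633785 ] [-1.79887012e+02 -5.36719664e-02  1.63964622e+02] [-0.68230892 -0.88270001  0.24877504] -0.04091405829307816
to go (tool) [1.67481724 1.59915901 7.36181137]
rotvec to vertical [-1.97201771e-03 -9.36752225e-04  9.23646357e-07]
```

Emit:
servo_tool(motion=[[0, 0, 0, 8, 0, 0, 0], [0, 0, 0, 8, 0, 0, 0], [0, 0, 0, 7, 0, 0, 0], [0, 0, 0, 5, 0, 0, 0], [0, 0, 0, 2, 0, 0, 0]])

```text
time: 3.95
tool_pos: [517.4, -168.4, 200.3]
tcp_rot: [-179.9, 0.2, 164.0]
ft_force: [-3.8, 1.2, 11.8]
finger_gap: -0.4
```

```bash
python3 rel.py 199
```

```text
3.95 [ 517.42793141 -168.43231735  200.26838478] [-1.79851402e+02  1.68949115e-01  1.63971716e+02] [-3.8151823   1.19449173 11.78711628] -0.35920031576813816
to go (tool) [2.7205291  1.75347809 1.25582473]
rotvec to vertical [-2.59352372e-03  2.94871668e-03 -3.82378824e-06]
```

Emit:
servo_tool(motion=[[0, 0, 0, 2, 0, 0, 0], [0, 0, 0, 1.5, 0, 0, 0]])

```text
time: 4.15
tool_pos: [517.5, -168.5, 197.7]
tcp_rot: [-179.8, 0.2, 164.0]
ft_force: [-4.3, 1.3, 12.5]
finger_gap: -0.1
```

Emit:
servo_tool(motion=[[0, 0, 0, -12, 0, 0, 0], [0, 0, 0, -12, 0, 0, 0], [0, 0, 0, -7, 0, 0, 0], [0, 0.5, 0.5, 0, 0, 0.003, 0]])

```text
time: 4.55
tool_pos: [517.1, -167.8, 227.8]
tcp_rot: [-179.8, 0.1, 164.0]
ft_force: [-0.9, -0.0, 1.5]
finger_gap: -0.1
```

Stroke 1 done. Next ones down to ≈198 and back.

Emit:
servo_tool(motion=[[0, 0.5, 0.5, 8, 0, 0.001, 0], [0, 0, 0, 8, 0, 0, 0], [0, 0, 0, 7, 0, 0, 0], [0, 0, 0, 5, 0, 0, 0], [0, 0, 0, 2, 0, 0, 0], [0, 0, 0, 1, 0, 0, 0]])

```text
time: 5.15
tool_pos: [517.7, -167.7, 197.0]
tcp_rot: [-179.8, 0.2, 164.0]
ft_force: [-6.3, 2.7, 21.3]
finger_gap: 0.2
```

Emit:
servo_tool(motion=[[0, 0, 0, -12, 0, 0, 0], [0, 0, 0, -12, 0, 0, 0], [0, 0, 0, -7, 0, 0, 0], [0, 1, 0.5, 0, 0, 0.002, 0]])

```text
time: 5.55
tool_pos: [516.1, -166.5, 225.6]
tcp_rot: [-179.8, 0.0, 164.0]
ft_force: [0.1, -0.5, 0.5]
finger_gap: 0.3
```

Emit:
servo_tool(motion=[[0, 0.5, 0.5, 8, 0, 0.001, 0], [0, 0, 0, 8, 0, 0, 0], [0, 0, 0, 7, 0, 0, 0], [0, 0, 0, 5, 0, 0, 0], [0, 0, 0, 2, 0, 0, 0], [0, 0, 0, 0.5, 0, 0, 0]])

```text
time: 6.15
tool_pos: [517.0, -166.5, 197.4]
tcp_rot: [-179.7, 0.3, 164.0]
ft_force: [-6.0, 1.3, 11.2]
finger_gap: 0.1
```

Emit:
servo_tool(motion=[[0, 0, 0, -12, 0, 0, 0], [0, 0, 0, -12, 0, 0, 0], [0, 0, 0, -7, 0, 0, 0], [0, 1, 0.5, 0, 0, 0.002, 0]])

```text
time: 6.55
tool_pos: [514.8, -165.1, 225.2]
tcp_rot: [-179.7, -0.0, 164.0]
ft_force: [-0.0, 0.3, 0.6]
finger_gap: -0.0
```

Emit:
servo_tool(motion=[[0, 0, 0, 8, -0.003, 0, 0], [0, 0, 0, 8, 0, 0, 0], [0, 0, 0, 6, 0, 0, 0], [0, 0, 0, 4, 0, 0, 0], [0, 0, 0, 2, 0, 0, 0]])

```text
time: 7.05
tool_pos: [515.6, -165.3, 196.8]
tcp_rot: [-179.9, 0.1, 164.0]
ft_force: [-11.1, 5.3, 38.1]
finger_gap: -0.1
```

Emit:
servo_tool(motion=[[0, 0, 0, -12, 0, 0, 0], [0, 0, 0, -12, 0, 0, 0], [0, 0, 0, -7, 0, 0, 0], [0, 0.5, 0, 0, -0.002, 0.002, 0]])

```text
time: 7.45
tool_pos: [514.0, -164.6, 225.0]
tcp_rot: [179.9, -0.1, 164.0]
ft_force: [0.5, -0.9, 1.0]
finger_gap: -0.1
```

```bash
cat > look.py <<'E'
from bench import *
import cv2,numpy as np,sys
f=lambda i:cv2.resize(i[120:200,240:310],(350,400),interpolation=cv2.INTER_CUBIC)
b=snapshot('scene');cv2.imwrite(f'pics/raw{sys.argv[1]}.png',b)
cv2.imwrite(f'pics/p{sys.argv[1]}.png',np.hstack([f(cv2.imread('pics/scene0.png')),f(b)]))
E
python3 look.py 4
```

```text
(no output)
```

View pics/p4.png

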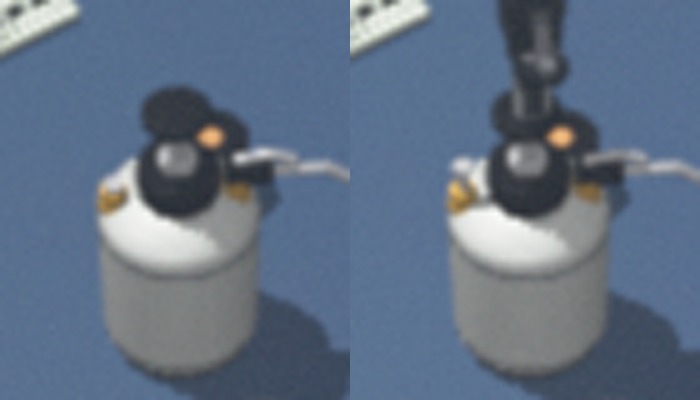

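Emit:
servo_tool(motion=[[0, 0, -0.5, 8, 0.001, 0, 0], [0, 0, 0, 8, 0, 0, 0], [0, 0, 0, 6, 0, 0, 0], [0, 0, 0, 4, 0, 0, 0], [0, 0, 0, 0.7, 0, 0, 0]])

```text
time: 8.0
tool_pos: [514.3, -164.9, 197.0]
tcp_rot: [180.0, -0.0, 164.0]
ft_force: [-7.4, 2.9, 21.7]
finger_gap: 0.3
```

Emit:
servo_tool(motion=[[0, 0, 0, -12, 0, 0, 0], [0, 0, 0, -12, 0, 0, 0], [0, 0, 0, -7, 0, 0, 0], [0, 0, 0, 0, 0, 0.002, 0]])

```text
time: 8.4
tool_pos: [513.6, -164.6, 225.3]
tcp_rot: [180.0, -0.3, 164.0]
ft_force: [0.2, -0.2, 0.1]
finger_gap: 0.2
```

```bash
python3 look.py 5
```

```text
(no output)
```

View pics/p5.png

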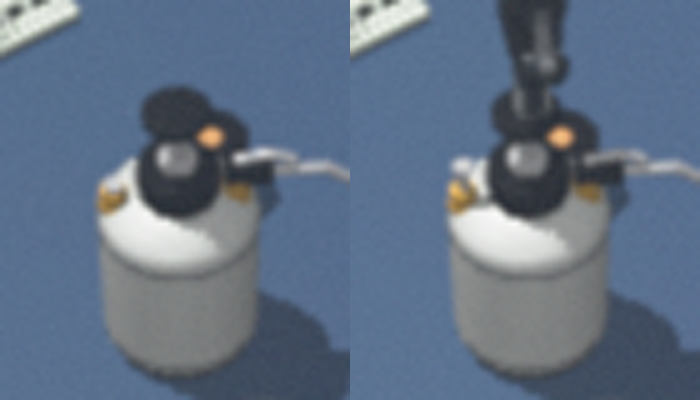

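Emit:
servo_tool(motion=[[0, 0, 0, -20, 0, 0, 0], [0, 0, 0, -40, 0, 0, 0], [0, 0, 0, -45, 0, 0, 0], [0, 0, 0, -20, 0, 0, 0], [0, 0, 0, 0, 0, 0, 0], [0, 0, 0, 0, 0, 0, 0]])

```text
time: 9.05
tool_pos: [510.7, -163.6, 340.5]
tcp_rot: [179.8, -1.5, 164.0]
ft_force: [0.2, 0.3, -0.0]
finger_gap: -0.1
```

```bash
python3 look.py 6
python3 - <<'E'
import cv2
from h import *
from bench import snapshot
w=snapshot('wrist');a=cv2.imread('pics/p6.png');cv2.imwrite('pics/f.png',np.hstack([a[:,350:],cv2.resize(w,(450,400))]))
P=np.array([515.5,-166,0])+np.array([.893,-.45,0])*43.5
for z in(155,171):print(z,(np.array(proj('scene',P+[0,0,z]))-[240,120])*5)
E
```

```text
155 [114.64732831 183.55621366]
171 [113.6540587  167.01680041]
```

View pics/f.png

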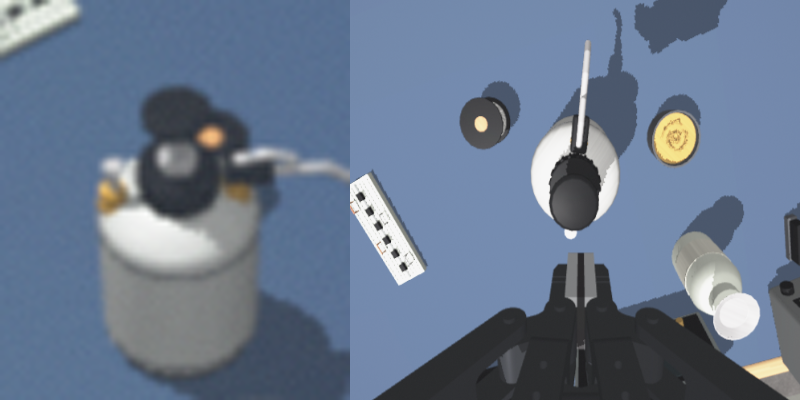

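```bash
python3 -c "from bench import *;print(hand_in())"
```

```text
the job is handed in; nothing more can be done
None
```

I pumped the plunger with shut fingers and handed the job in at about 9 s on the robot clock. There was one short first press, which I backed off to re-centre, then five full strokes. The tool tip went down to about 197 mm each time, roughly 25 mm of travel.

- **Pin:** after the fourth full stroke it had popped out, and the fifth changed nothing visible. In the scene picture the pin head is at crop pixel (112, 165). The prediction is (114, 167) for fully out and (115, 184) for in. At this camera's resolution (16 mm is about 3.5 pixels), that agrees with fully out.
- **Plunger and canister:** the plunger button is back at its starting position in the picture. The canister is upright and shows no visible shift.
- **Robot and bench:** the arm is clear at 340 mm, touching nothing, with wrist force near zero. The neighbouring items in the final view looked undisturbed. I did not re-measure their positions, and the multimeter was not in that last view.
- **Forces:** in the readings at the end of each press, wrist force peaked at about 38 N upward (40 N in total), when the fourth full stroke met the bottom stop. That is well under the 120 N wrist limit. It is right at the 40 N limit for the arm or gripper body, but only the fingertips pressed. I eased the last stroke to about 22 N.
- **Disagreement:** the wrist camera put the button about 3 mm to one side of the two fixed cameras' estimate. I pressed in between, and the button's flat middle covers that difference.

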